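Close the open sample tin with its lid

ROBOT

A 6-joint arm with a two-finger parallel gripper is mounted at the origin on a cart in front of the work surface, level with it; the furniture and walls round the work are solid. World frame = base frame: x ahead of the robot, y to its left, z up, the work surface at z = 0. Lengths are in m, angles in rad, forces in N, time in s.
With the tool pointing down it reaches from about 0.375 to 0.9 m from the base axis. Payload 3.1 kg.
Tool frame: the origin (TCP) lies midway between the tips of the shut fingers; the grasp point (between the pads) lies 19 mm behind it (ctrl.hold_point_z is the distance from the TCP to the grasp point, in m); z points along the fingers, y is the line along which they close (so a half turn about z gives the same grasp; the last joint's range is limited). The gripper opens to 85 mm and grips with 20 to 120 N. Pads are 22 mm wide; open, the fingers measure 114 mm over their backs; the gripper's body (76 mm by 85 mm) begins 54 mm behind the grasp point. The pads swing forward as they close: fully open they stand 13 mm farther back than shut.
Start: joints at [-1.427, 0.527, 1.433, -0, 1.181, -0.178], TCP at [0.198, -0.593, 0.231] pointing down, gripper open.
Joint ranges: [-3.08, 3.08], [-0.75, 2.2], [0.22, 2.44], [-1.43, 4.57], [0, 2.65], [-2.85, 2.85]. Speed limits (rad/s): [2.79, 2.79, 3.14, 3.14, 3.14, 3.14].

INTERFACE

Orientations are given as a 3x3 rotation matrix whose columns are the frame's x, y, z axes.
In Python, from rig import ctrl, viewer gives the robot as it stands. The module is installed in compiled form; this text tells all that it offers. Calls block until the motion is done:
- ctrl.goto(position, orientation): joint-space move of the TCP to a pose.
- ctrl.move_linear(position, rotation=None, v=0.15): straight line of the TCP; rotation=None keeps the orientation; v is the mean speed in m/s.
- ctrl.move_joints(angles): joint-space move.
- ctrl.grip(opening, strength=None): opening from 0.0 (shut) to 1.0 (fully open); strength is the grip in N (None keeps the last); returns when the fingers have stopped.
- ctrl.sleep(seconds).
- ctrl.ik(position, orientation): joint angles nearest the present ones, or None.
- ctrl.state(): the state.
- viewer.get_image(name): name is "side" or "top"; returns a dict with "color" (480x640x3 uint8, red, green, blue), "intrinsics" (3x3 intrinsics, pixels), "rvec" (rotation vector, rad) and "tvec" (3), from world to camera coordinates, as OpenCV has them. Camera axes: x right, y down, z forward; pixel columns grow to the right and rows downward; lengths in m; the calibration is good to about 2 mm. A picture is of the moment at which its call begins. There is no depth.
A pose or a line that the arm cannot do raises ctrl.Unreachable and nothing moves.
- ctrl.finish_job(): hands the job in; it is judged then, once.
The state is a dict: "t": time; "q": joint angles; "qd": joint speeds; "tau": joint torques, N m; "position": TCP position; "orientation": TCP orientation; "ft_force": force on the tool from outside, world axes, zero at the start; "moment": the same for the moment, N m; "opening": opening from 0.0 (shut) to 1.0 (fully open); "finger_force": force on a finger pad.
Only numpy, scipy, OpenCV 4.12 (cv2) and the standard library are available. Lean on these libraries where they do the work, as an engineer would, in place of code of your own. Each camera call takes 0.05 s, during which the arm holds its last target. There are 200 camera calls.

TASK

The tall steel tin on the desk has been left open. Pick up the lid that fits it, the larger of the two steel lids, by its knob and set it squarely on the tin so that its plug sits down in the mouth and its flange lies flat on the rim all round. Put it down rather than drop it, leave the tin standing about where it is, and leave the smaller lid alone.

Things in the scene. Friction and masses are not known exactly. Their poses are not given: they have to be found in the camera images.
- lid_knob (a point): The larger of two round steel lids, lying right way up on the desk. Point on its axis on the black upright cylindrical knob (22 mm across, rising from 3 to 37 mm above the flange), 25 mm above the flange's top and 38 mm above the lid's underside; z is the lid's axis, up. Flange 96 mm across, 3 mm thick; below it a tapered plug 10 mm deep, 72 mm across at the flange and 56 mm at the bottom. 0.12 kg. When the lid is seated this point is 28 mm above the tin's rim.
- tin_rim (a point): The tall open steel tin, upright, round, 90 mm across, 125 mm high, about 0.34 kg, loose; no lid and no handle. Coffee beans cover its floor, well below the mouth. Point at the centre of its open mouth, level with the rim; z is the tin's axis, up. The mouth is about 79 mm across inside.
- small_lid_knob (a point): The smaller steel lid of the same make (flange 66 mm across, plug 48 mm, same black knob); too small for the tin. The point lies on its knob 38 mm above its underside, z up. The two lids and a small steel cup (65 mm across, 48 mm high) lie in a row to the right of the tin, at least 100 mm apart centre to centre, in any order.
There are look-alikes about, which are no part of the job. What is shaped like the part that bears lid_knob but turquoise is not meant.

How it is judged:
At the end, for the whole second after the job is handed in: The larger lid lies still on the upright tin, centred within 10 mm, flat on the rim (knob point 23 to 32 mm above the rim, within 0.10 rad of square); the tin stands on the desk within 80 mm of where it was (horizontal distance between lid_knob and tin_rim below 0.01 m and z of lid_knob in the frame of tin_rim between 0.023 and 0.032 m and angle between the z axis of lid_knob and the z axis of tin_rim, either way round below 0.1 rad and angle between tin_rim's own z axis and vertical below 0.1 rad and height (world z) of tin_rim below 0.135 m and distance of tin_rim from where it was at the start of the episode below 0.08 m and linear speed of lid below 0.02 m/s); the robot touches nothing.
It fails at once if the tin is tipped over (angle between tin_rim's own z axis and vertical above 0.6 rad).
It fails at once if the smaller lid is moved more than 50 mm (distance of small_lid_knob from where it was at the start of the episode above 0.05 m).
It fails at once if the lid is dropped on to the tin (falls free at over 0.5 m/s) (horizontal distance between lid_knob and tin_rim below 0.07 m and linear speed of lid above 0.5 m/s and contact force between the fingers and lid below 0.1 N).
It also fails if it takes over 32 s, if anything falls off the work surface, if the arm or the gripper's body presses on something with over 40 N, if the wrist force passes 120 N, or if a joint passes its speed limit or range.

## Working session

There is one attempt and no reset: what is moved stays moved. The work goes in short steps, each a Python script; the robot and the scene stay as the last script left them, time stands still between calls to the robot, and variables do not carry over. Pictures are saved under pics/ and viewed, at most 10 in all, crops included, and the job is handed in when it is done.

```bash
mkdir -p pics
cat > h.py <<'E'
import numpy as np, cv2
from rig import ctrl, viewer
def shot(name,fn=None):
    im=viewer.get_image(name)
    if fn: cv2.imwrite('pics/'+fn,im['color'][:,:,::-1])
    return im
def ray(im,px):
    R=cv2.Rodrigues(np.array(im['rvec'],float))[0]; t=np.array(im['tvec'],float).ravel()
    u=cv2.undistortPoints(np.array([[px]],float),np.array(im['intrinsics'],float),None).ravel()
    d=R.T@np.array([u[0],u[1],1]); return -R.T@t, d/np.linalg.norm(d)
def onplane(im,px,z):
    o,d=ray(im,px); return o+d*(z-o[2])/d[2]
def proj(im,P):
    return cv2.projectPoints(np.array(P,float).reshape(-1,1,3),np.array(im['rvec'],float),np.array(im['tvec'],float),np.array(im['intrinsics'],float),None)[0].reshape(-1,2)
def cross(a,pa,b,pb):
    o1,d1=ray(a,pa);o2,d2=ray(b,pb)
    s=np.linalg.lstsq(np.c_[d1,-d2],o2-o1,rcond=None)[0]
    p,q=o1+s[0]*d1,o2+s[1]*d2; return (p+q)/2,np.linalg.norm(p-q)
E
python3 - <<'E'
from h import *
for n in('top','side'):
    im=shot(n,n+'1.png'); print(n,ray(im,(320,240)))
print(ctrl.state()['t'],ctrl.state()['orientation'])
E
```

```text
top (array([ 0.26089839, -0.19309172,  1.43215029]), array([ 0.17510838, -0.00642367, -0.98452821]))
side (array([-0.01415354, -1.1401315 ,  0.95811184]), array([ 0.35533368,  0.70190154, -0.61731046]))
0.1 [[ 9.48672268e-01  3.16260736e-01 -2.73531117e-04]
 [ 3.16260634e-01 -9.48670231e-01  2.00099066e-03]
 [ 3.73343952e-04 -1.98479147e-03 -9.99997961e-01]]
```

View pics/top1.png

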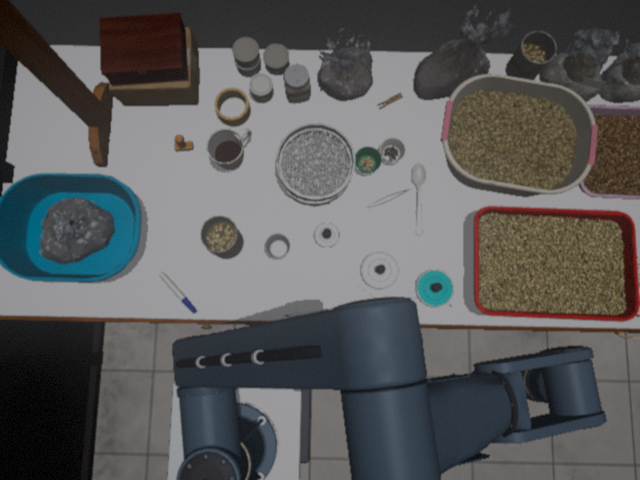

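View pics/side1.png

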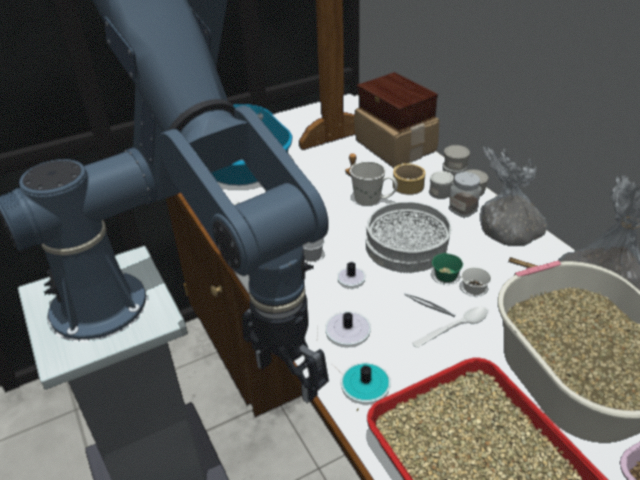

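The top view shows the tin at about (220,236), the cup at (277,246), the small lid at (326,235), the large lid at (380,270) and the turquoise decoy at (435,288). In the side view the large lid's knob is at (348,320), and the arm hides the tin.

```bash
cat >> h.py <<'E'
def blob(im,c,r,thr):
    g=cv2.cvtColor(im['color'],cv2.COLOR_RGB2GRAY); x,y=c
    m=(g[y-r:y+r+1,x-r:x+r+1]<thr).astype(np.uint8)
    n,l,s,ce=cv2.connectedComponentsWithStats(m)
    i=1+np.argmax(s[1:,4]); return ce[i]+[x-r,y-r],s[i]
E
python3 - <<'E'
from h import *
t=shot('top');s=shot('side')
for n,a,b in(('large',(380,270),(348,320)),('small',(326,235),(351,269))):
    pa,sa=blob(t,a,12,80);pb,sb=blob(s,b,12,80)
    print(n,pa,sa,pb,sb,cross(t,pa,s,pb),onplane(t,pa,.045),onplane(s,pb,.033))
c=onplane(t,(220,236),.125);print('tin guess',c)
g=cv2.cvtColor(t['color'],cv2.COLOR_RGB2GRAY)
def ring(c,r,z): 
    a=np.linspace(0,2*np.pi,60);return proj(t,np.c_[c[0]+r*np.cos(a),c[1]+r*np.sin(a),0*a+z])
# tin silhouette: darker than the white desk
m=(g<150).astype(np.uint8); 
n,l,st,ce=cv2.connectedComponentsWithStats(m); i=l[236,220]; print(st[i],ce[i])
crop=cv2.resize(t['color'][195:305,180:420],None,fx=3.3,fy=3.3,interpolation=cv2.INTER_CUBIC)
for q,col in((ring(c,.045,.125),(255,0,0)),):
    cv2.polylines(crop,[np.int32((q-[180,195]+.5)*3.3)],True,col,1)
cv2.imwrite('pics/crop1.png',crop[:,:,::-1])
E
```

```text
large [379.9        268.88333333] [ 8  7  9  9 60] [347.46956522 320.31304348] [  8   5   8  16 115] (array([ 0.43910706, -0.35393322,  0.0324422 ]), np.float64(0.00017692088698072347)) [ 0.43759102 -0.35252223  0.045     ] [ 0.43874538 -0.35438812  0.033     ]
small [326.4        233.11666667] [ 9  6  8  9 60] [350.87368421 269.44210526] [ 8  6  8 14 95] (array([ 0.52803078, -0.21812392,  0.03124769]), np.float64(0.0002532419897578794)) [ 0.52552765 -0.21792331  0.045     ] [ 0.52687652 -0.21984476  0.033     ]
tin guess [0.4982889  0.03540536 0.125     ]
[ 200  215   45   45 1519] [221.55892034 237.00987492]
```

View pics/crop1.png

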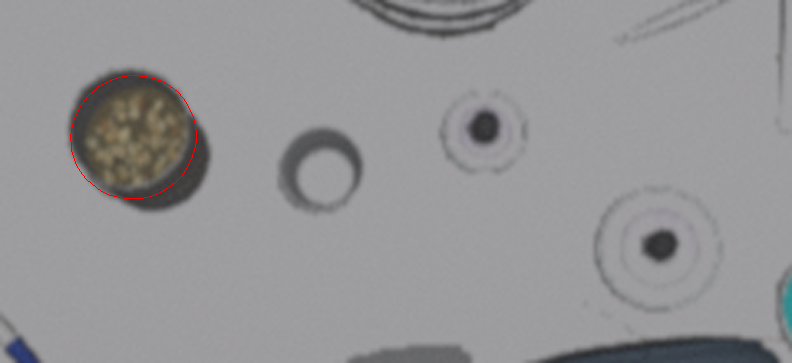

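The crop shows the tin's rim slightly up and left of my guess, centred at about (131,132) in crop pixels. The large lid's knob is clear. The two views agree on it to 0.2 mm, at a plausible height. I'll grasp it now and refine the tin's position once the arm is out of the way.

Run:
```python
from h import *
y=np.array([.85,-.5,0]);y/=np.linalg.norm(y);z=np.array([0,0,-1.]);R=np.c_[np.cross(y,z),y,z]
k=np.array([.4382,-.3532,0])
up=lambda h:k+[0,0,h]
for RR in (R,R@np.diag([-1,-1,1])):
    print(ctrl.ik(up(.15),RR))
R0=np.array(ctrl.state()['orientation'])
R=max((R,R@np.diag([-1,-1,1])),key=lambda M:np.trace(M.T@R0))
np.save('R.npy',R)
ctrl.goto(up(.15),R); ctrl.grip(1.0)
ctrl.move_linear(up(.021),v=.12)
ctrl.grip(0.0,60)
s=ctrl.state();print(s['opening'],s['finger_force'],s['ft_force'],s['position'],s['t'])
ctrl.move_linear(up(.2),v=.12)
s=ctrl.state();print(s['opening'],s['finger_force'],s['ft_force'],s['position'],s['q'],s['t'])
shot('side','side2.png');shot('top','top2.png')
```

```text
[-8.76925305e-01  5.53129243e-01  1.66740165e+00 -4.44089210e-16
  9.21061761e-01 -3.45201238e-01]
[-8.76925305e-01  5.53129243e-01  1.66740165e+00 -4.44089210e-16
  9.21061761e-01  2.79639142e+00]
0.23768591946143372 58.752065452281386 [-0.19308273  0.89430125  4.26957822] [ 0.43833123 -0.35336358  0.02143983] 3.5667
0.2342112371050013 58.622347998898476 [-0.05834395  0.2082541  -1.39836669] [ 0.43781073 -0.35278502  0.19919165] [-8.76983369e-01  4.84378840e-01  1.62431484e+00 -7.34003063e-06
  1.03473057e+00 -3.45213385e-01] 5.2083
```

View pics/side2.png

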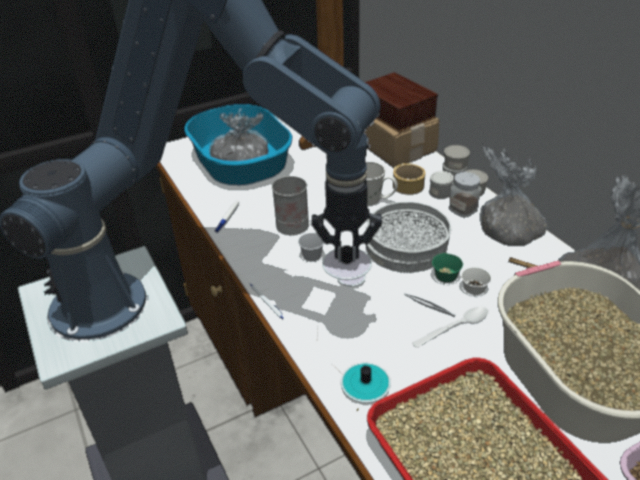

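The lid is held level at about (347,265), with 1.4 N on the wrist. The tin is now clear, with its mouth at about (290,185). Next I'll measure the rim in both views.

Run:
```python
from h import *
t=shot('top');s=shot('side')
# top: dark inner wall/outer silhouette contour -> rim, excluding the base side (lower right)
def mask(im,c,r,bright):
    x,y=c;g=cv2.cvtColor(im['color'],cv2.COLOR_RGB2GRAY).astype(np.uint8)
    return g[y-r:y+r,x-r:x+r]
g=mask(t,(220,236),30,0); n,l,st,ce=cv2.connectedComponentsWithStats((g<130).astype(np.uint8))
m=(l==1+np.argmax(st[1:,4])).astype(np.uint8); 
cn=max(cv2.findContours(m,cv2.RETR_EXTERNAL,cv2.CHAIN_APPROX_NONE)[0],key=cv2.contourArea)[:,0].astype(float)+[190,206]
P=np.array([onplane(t,p,.125)[:2] for p in cn]) # silhouette on rim plane
c0=np.array([.50,.037])
# rim arc: the side away from the base circle (image up-left)
for it in range(4):
    d=proj(t,[[*c0,.125]])[0]-proj(t,[[*c0,0]])[0]; d/=np.linalg.norm(d)
    v=cn-proj(t,[[*c0,.125]])[0]; sel=(v@d)/np.linalg.norm(v,axis=1)>.2
    A=np.c_[2*P[sel],np.ones(sel.sum())];b=(P[sel]**2).sum(1);x=np.linalg.lstsq(A,b,rcond=None)[0]
    c0=x[:2];r=np.sqrt(x[2]+c0@c0)
print('top rim',c0,r,sel.sum(),d)
a=np.linspace(0,2*np.pi,80)
def ring(im,c,r,z): return proj(im,np.c_[c[0]+r*np.cos(a),c[1]+r*np.sin(a),0*a+z])
out=[]
for im,ctr in((t,(220,236)),(s,(290,205))):
    w=36;f=8;o=np.array([ctr[0]-w,ctr[1]-w]);crop=cv2.resize(im['color'][o[1]:o[1]+2*w,o[0]:o[0]+2*w],None,fx=5.5,fy=5.5,interpolation=cv2.INTER_CUBIC)
    for z in(.125,0):cv2.polylines(crop,[np.int32((ring(im,c0,.045,z)-o+.5)*5.5)],True,(255,0,0),1)
    out.append(crop)
cv2.imwrite('pics/crop2.png',np.hstack(out)[:,:,::-1])
```

```text
top rim [0.51145818 0.05803614] 0.052372498135874725 60 [-0.68876028 -0.72498916]
```

View pics/crop2.png

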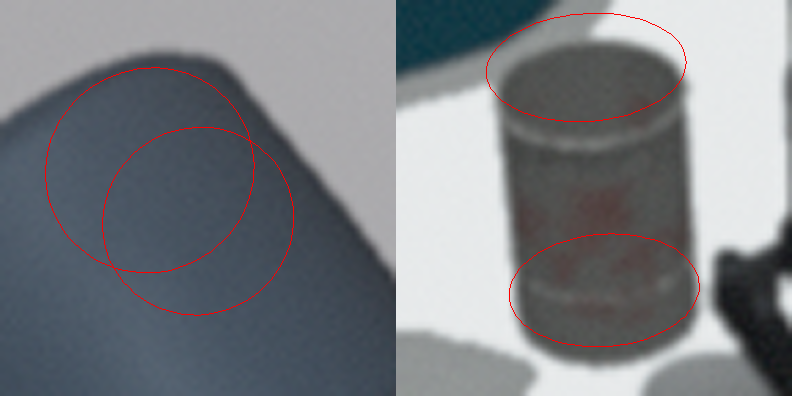

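The arm hides the tin in the current top view. I'll run the same fit on the saved first top image, since the camera hasn't moved, and check it in the side view.

Run:
```python
from h import *
t=shot('top');s=shot('side');t['color']=cv2.imread('pics/top1.png')[:,:,::-1].copy()
g=cv2.cvtColor(t['color'],cv2.COLOR_RGB2GRAY)[206:266,190:250]
m=cv2.morphologyEx((g<130).astype(np.uint8),cv2.MORPH_OPEN,np.ones((3,3)))
cn=max(cv2.findContours(m,cv2.RETR_EXTERNAL,cv2.CHAIN_APPROX_NONE)[0],key=cv2.contourArea)[:,0].astype(float)+[190,206]
P=np.array([onplane(t,p,.125)[:2] for p in cn]); c0=np.array([.50,.037])
for it in range(5):
    e=proj(t,[[*c0,.125],[*c0,0]]);d=e[0]-e[1];d/=np.linalg.norm(d)
    v=cn-e[0];sel=(v@d)/np.linalg.norm(v,axis=1)>.1
    A=np.c_[2*P[sel],np.ones(sel.sum())];x=np.linalg.lstsq(A,(P[sel]**2).sum(1),rcond=None)[0]
    c0=x[:2];r=np.sqrt(x[2]+c0@c0)
print('top rim',c0,r,sel.sum())
# base check: silhouette far side -> base circle on z=0
B=np.array([onplane(t,p,0)[:2] for p in cn]); v=cn-e[1];sb=(v@-d)/np.linalg.norm(v,axis=1)>.3
A=np.c_[2*B[sb],np.ones(sb.sum())];x=np.linalg.lstsq(A,(B[sb]**2).sum(1),rcond=None)[0];print('base',x[:2],np.sqrt(x[2]+x[:2]@x[:2]))
# side silhouette: columns of the tin edges over rows -> axis
gs=cv2.cvtColor(s['color'],cv2.COLOR_RGB2GRAY)
for row in(195,200,205,210,215):
    q=np.where(gs[row,265:315]<150)[0]+265; lo,hi=q.min(),q.max()+0
    print(row,lo,hi,end='; ')
print()
a=np.linspace(0,2*np.pi,80)
def ring(im,c,r,z): return proj(im,np.c_[c[0]+r*np.cos(a),c[1]+r*np.sin(a),0*a+z])
for z in(.125,.06):
    q=ring(s,c0,.045,z);print('pred side',z,q.min(0),q.max(0))
out=[]
for im,ctr in((t,(220,236)),(s,(290,205))):
    w=36;o=np.array([ctr[0]-w,ctr[1]-w]);crop=cv2.resize(im['color'][o[1]:o[1]+2*w,o[0]:o[0]+2*w],None,fx=5.5,fy=5.5,interpolation=cv2.INTER_CUBIC)
    for z in(.125,0):cv2.polylines(crop,[np.int32((ring(im,c0,.045,z)-o+.5)*5.5)],True,(255,0,0),1)
    out.append(crop)
cv2.imwrite('pics/crop3.png',np.hstack(out)[:,:,::-1])
```

```text
top rim [0.50468285 0.03895748] 0.04300623491523143 49
base [0.50523397 0.03960023] 0.04240025801592611
195 273 306; 200 274 306; 205 274 307; 210 275 307; 215 275 314; 
pred side 0.125 [270.73228174 175.10817706] [307.38923059 195.21773155]
pred side 0.06 [272.93536877 196.5531182 ] [308.64517745 217.1219792 ]
```

View pics/crop3.png

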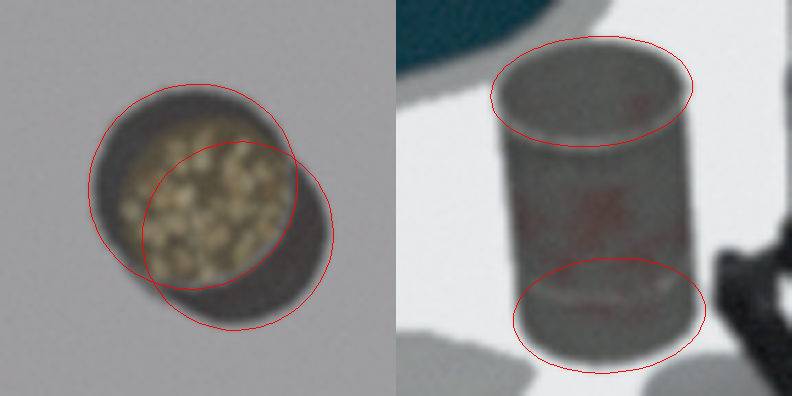

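The fitted ring matches the rim and base in both views. The tin is at (0.505, 0.039), upright, with the side-view centre column within 0.3 px of prediction. I'll carry the lid over and lower it under force watch.

```bash
python3 - <<'E'
from h import *
R=np.load('R.npy'); k=np.array([.505,.039,0]); up=lambda h:k+[0,0,h]
ctrl.move_linear(up(.2)+[-.0,0,.0],R,v=.2)
ctrl.move_linear(up(.16),v=.08); ctrl.sleep(.3)
s=ctrl.state(); f0=np.array(s['ft_force']);print(s['position'],f0,s['opening'],s['t'])
shot('side','side3.png')
h=.16
while h>.1345:
    h-=.002; ctrl.move_linear(up(h),v=.03)
    s=ctrl.state();f=np.array(s['ft_force'])-f0
    print(round(h,4),np.round(s['position'],4),np.round(f,1),round(s['t'],2))
    if np.linalg.norm(f)>4: break
shot('side','side4.png')
E
python3 - <<'E'
import cv2,numpy as np
a=[cv2.resize(cv2.imread(f'pics/side{i}.png')[130:250,240:340],None,fx=4,fy=4,interpolation=cv2.INTER_CUBIC) for i in(3,4)]
cv2.imwrite('pics/crop4.png',np.hstack(a))
E
```

```text
[0.50527147 0.03899064 0.16047314] [-0.08663528 -0.12954149 -1.75095432] 0.23649194283936575 8.6
0.158 [0.5049 0.039  0.1579] [ 0.3 -0.3  0.3] 8.9
0.156 [0.5048 0.039  0.1558] [0.  0.1 0.6] 9.15
0.154 [0.5049 0.039  0.1538] [-0.1  1.  -0.1] 9.4
0.152 [0.5049 0.039  0.1519] [0.7 0.6 0.2] 9.65
0.15 [0.5049 0.039  0.1498] [-0.2 -0.4  0.1] 9.9
0.148 [0.5049 0.039  0.1478] [0.7 0.4 0.1] 10.15
0.146 [0.5049 0.039  0.1459] [-0.   0.3  0.2] 10.4
0.144 [0.5049 0.039  0.1439] [ 0.3 -0.3  0.4] 10.65
0.142 [0.5049 0.039  0.1419] [-0.1  0.   0.1] 10.9
0.14 [0.5049 0.039  0.1398] [0.3 0.2 0.6] 11.15
0.138 [0.5049 0.039  0.1379] [0.4 0.9 0.9] 11.4
0.136 [0.5053 0.039  0.1363] [-0.2  0.2  2.8] 11.65
0.134 [0.5054 0.0389 0.136 ] [-2.1  0.7 17.3] 11.9
```

View pics/crop4.png

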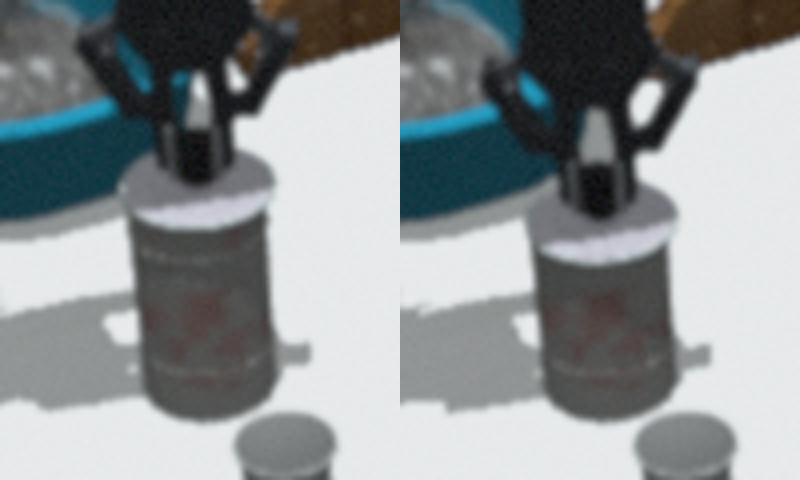

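The pictures show the lid above the tin, then resting on the rim. Contact came at TCP z 0.136, exactly the predicted seating height. I'll ease off the force, release, retreat and check.

Run:
```python
from h import *
k=np.array([.505,.039,0]); up=lambda h:k+[0,0,h]
ctrl.move_linear(up(.136),v=.03); ctrl.grip(0.6); ctrl.sleep(.2)
ctrl.move_linear(up(.25),v=.12)
ctrl.goto(np.array([.40,-.36,.3]),np.load('R.npy')); ctrl.sleep(.3)
t=shot('top');s=shot('side','side5.png');print(ctrl.state()['t'],ctrl.state()['ft_force'])
c=[.505,.039]
pb=np.int32(proj(s,[[*c,.158]])[0]);b,st=blob(s,tuple(pb),10,60);print('side knob',b,st,onplane(s,b,.158))
a=np.linspace(0,2*np.pi,80)
out=[]
for im in(t,s):
    o=np.int32(proj(im,[[*c,.1]])[0])-36;crop=cv2.resize(im['color'][o[1]:o[1]+72,o[0]:o[0]+72],None,fx=5.5,fy=5.5,interpolation=cv2.INTER_CUBIC)
    for r,z in((.048,.128),):cv2.polylines(crop,[np.int32((proj(im,np.c_[c[0]+r*np.cos(a),c[1]+r*np.sin(a),0*a+z])-o+.5)*5.5)],True,(255,0,0),1)
    out.append(crop)
cv2.imwrite('pics/crop5.png',np.hstack(out)[:,:,::-1])
```

```text
15.8417 [ 0.58714112 -0.41165363 -0.07908119]
side knob [291.98550725 177.60869565] [  8   8  13  13 138] [0.50432198 0.01744119 0.158     ]
```

View pics/crop5.png

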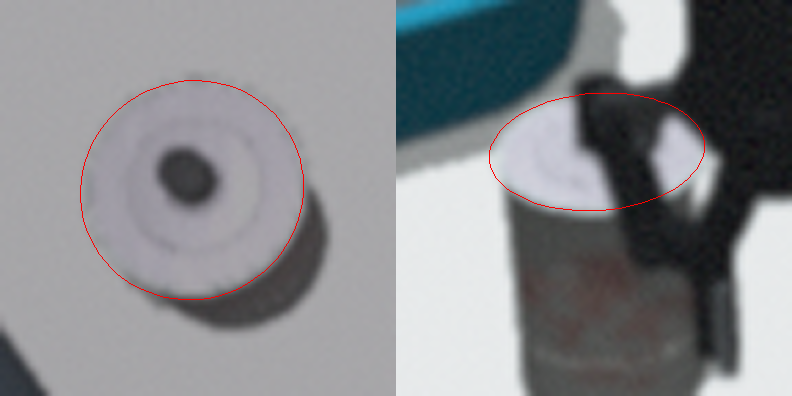

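In both views the lid's flange matches the ring predicted for a seated lid, concentric and flat. The printed side-view knob number is spoiled by the gripper standing in front of it, so I'm ignoring it. The arm is clear, so I'm handing in.

```bash
python3 -c "
from rig import ctrl
print(ctrl.finish_job())"
```

```text
the job is handed in; nothing more can be done
None
```

The larger lid is seated flat and centred on the upright tin by the final pictures, the smaller lid was not touched, and I handed the job in at about 16 s; the hand-in call returned no verdict.

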